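Vice jaw below, thread spool on top

ROBOT

A 6-joint arm with a two-finger parallel gripper is mounted at the origin on a cart in front of the work surface, level with it; the furniture and walls round the work are solid. World frame = base frame: x ahead of the robot, y to its left, z up, the work surface at z = 0. Lengths are in mm, angles in rad, forces in N, time in s.
With the tool pointing down it reaches from about 350 to 975 mm from the base axis. Payload 7.1 kg.
Tool frame: the origin (TCP) lies midway between the tips of the shut fingers; the grasp point (between the pads) lies pinch_z behind it (pinch_z is the distance from the TCP to the grasp point, in mm); z points along the fingers, y is the line along which they close (so a half turn about z gives the same grasp; the last joint's range is limited). The gripper opens to 88 mm and grips with 3 to 60 N. Pads are 20 mm wide; open, the fingers measure 115 mm over their backs; the gripper's body (75 mm by 178 mm) begins 61 mm behind the grasp point.
Start: joints at [-1.36, 0.423, 1.63, -0, 1.089, -0.019], TCP at [142.384, -608.549, 222.675] pointing down, gripper open.
Joint ranges: [-3, 3], [-0.9, 2.11], [0.09, 2.58], [-1.31, 4.45], [0.11, 2.69], [-2.54, 2.54]. Speed limits (rad/s): [2.39, 2.39, 3.01, 3.14, 3.14, 3.14].

INTERFACE

Orientations are given as a rotation vector (axis times angle).
In Python, from workcell import get_obs, get_image, close_job, pinch_z gives the robot as it stands.
- The arm moves only by the tool jog_arm, never from a script. Its argument "commands" is a list of rows, each a list of 3 entries, a list of its own where there are three numbers: the gripper command: -1 is shut, 1 is fully open, values between are in proportion, then the shift along the tool's x, y, z as a fraction of full scale, then the turn, a rotation vector about the tool's x, y, z as a fraction of full scale. In form: [[gripper, [tx, ty, tz], [rx, ry, rz]], ...]. A call has 1 to 10 rows; each row shifts and turns the commanded pose from where the row before left it, along the tool's axes as they then stand; what a row does not reach is not made up. Full scale, the value 1, is 0.1 m for a shift and 45 degrees for a turn. A row lasts 1/10 s, in which the tool goes at most 50 mm and 8.59 degrees, less where a joint would pass 70% of its speed; a pose out of reach is approached as far as the arm can. A call with a number of a shift or a turn outside -1 to 1 is refused whole. A call with a gripper value outside its range is refused whole. The fingers move at their own pace and stop on an object; the grip force is fixed at half the most. Time passes only in rows, so rows that do not move let the fingers close. It gives the time, the measured TCP pose, the force, the opening and the grip force at its end, in the units of the state.
- get_obs(): the state, without advancing time (a new reading comes with each control period).
- get_image(name): name is "scene" or "side" or "wrist"; returns a dict with "image" (384x512x3 uint8, blue, green, red), "z_map" (384x512 float32, mm along the optical axis (not along the pixel's ray), 0 where there is no reading), "intrinsics" (3x3 intrinsics, pixels), "eye" and "orientation" of the camera in the world; the wrist camera has in their place "mount" (4x4, takes a point from camera to tool coordinates, whose origin is the TCP and whose axes are the flange's). Camera axes: x right, y down, z forward; pixel columns grow to the right and rows downward; lengths in mm; the calibration is good to about 2 mm. A picture is of the moment at which its call begins: read the wrist's pose just before it.
- close_job(): hands the job in; it is judged then, once.
The state is a dict: "t": time; "qpos": joint angles; "qvel": joint speeds; "joint_torque": joint torques, N m; "ee_pos": TCP position; "orientation": TCP orientation; "ft_force": force on the tool from outside, world axes, zero at the start; "moment": the same for the moment, N m; "width": finger opening in mm; "grasp_force": force on a finger pad.
Only numpy, scipy, OpenCV 4.12 (cv2) and the standard library are available. Lean on these libraries where they do the work, as an engineer would, in place of code of your own. Each camera call takes 0.05 s, during which the arm holds its last target. There are 200 camera calls.

TASK

Pack the green cast-iron vice jaw and the orange spool of thread into the open plywood box, heavy below and light on top: lay the jaw flat on the floor of the box, bare metal side up, then stand the spool upright on top of the jaw.

Things in the scene. Friction and masses are not known exactly. Their poses are not given: they have to be found in the camera images.
- box_floor (a point): shallow open plywood box, 150 x 180 mm outside, walls 6 mm thick and 60 mm high over the bench, fixed to the bench. The point is the centre of its inner floor, 6 mm above the bench; its x axis runs along the 150 mm side, its y axis along the 180 mm side, z up. The inside measures 138 x 168 mm and is 54 mm deep.
- jaw_centre (a point): cast-iron vice jaw, a solid bar 50 x 130 x 32 mm, 0.55 to 0.9 kg, with green sides and a flat bare-metal top face (green along its edges) with two dark bolt holes. The point is its centre, 16 mm above its underside; x along the 50 mm, y along the 130 mm, z up to the metal top. It lies on the bench with the metal top up.
- spool_centre (a point): orange spool of waxed thread, 43 mm across and 47 mm high, about 40 g, flanges at both ends, standing upright on the bench. The point is its centre, 23.5 mm above its underside; z along the spool's axis.
Mind the look-alikes: they are no part of the job. Leave any black look-alike of the part that bears spool_centre alone.

How it is judged:
By the outcome, as a careful person would: the job done as asked, in the order asked, and still so for the second after the job is handed in, with the robot touching nothing.
It also fails if it takes over 62 s, if anything falls off the work surface, if the arm or the gripper's body presses on something with over 40 N, if the wrist force passes 120 N, or if a joint passes its speed limit or range.

## Working session

There is one attempt and no reset: what is moved stays moved. The work goes in short steps, Python scripts to look and compute and a tool call to move; the robot and the scene stay as the last step left them, time stands still between calls to the robot, and variables do not carry over. Pictures are saved under pics/ and viewed, at most 10 in all, crops included, and the job is handed in when it is done.

Besides the shell and the picture viewer there is one more tool, called after "Request:" by a JSON object that holds its "api" and its "payload". jog_arm: Moves the arm, as the interface text tells. Its arguments: {"type":"object","properties":{"commands":{"type":"array","items":{"type":"array"}}},"required":["commands"]}

```bash
mkdir -p pics; ls; python3 - <<'E'
from workcell import *
import cv2,numpy as np
print(pinch_z); o=get_obs(); print(o)
ims=[]
for n in ["scene","side"]:
    r=get_image(n); np.savez('pics/%s0.npz'%n,**r); ims.append(r["image"]); print(n,r["intrinsics"],r["eye"],r["orientation"])
cv2.imwrite('pics/a.png',cv2.resize(ims[0],(800,600)));cv2.imwrite('pics/b.png',ims[1])
E
```

```text
pics
18.700000000000003
{'t': 0.0, 'qpos': array([-1.35997900e+00,  4.23820586e-01,  1.63069443e+00,  1.00568122e-05,
        1.08857604e+00, -1.90167833e-02]), 'qvel': array([-0.00264265,  0.00026514, -0.00044934,  0.00098791,  0.00041607,
        0.00182656]), 'joint_torque': array([-2.28805635e-03, -5.44618106e+01, -2.73661155e+01,  6.40924461e-02,
        2.27945996e-02, -9.98950759e-05]), 'ee_pos': array([ 142.28677727, -608.02019953,  221.91259529]), 'orientation': array([-3.11938996e+00, -3.60050081e-01,  2.11346138e-04]), 'ft_force': array([ 0.37208486, -0.04542924,  0.55318859]), 'moment': array([ 0.00738542, -0.02633685, -0.00401879]), 'grasp_force': 0.0, 'width': 87.9028591213004}
scene [[493.38601902   0.         250.69703926]
 [  0.         493.38601902 193.20723245]
 [  0.           0.           1.        ]] [-97.20133125 952.04577019 729.44405407] [-0.76683686  2.39572325 -1.29814152]
side [[446.41468379   0.         258.97928801]
 [  0.         446.41468379 192.30316828]
 [  0.           0.           1.        ]] [ 82.44653795 806.46541233 702.83161356] [-0.72011965  2.51085989 -1.23356147]
```

View pics/a.png

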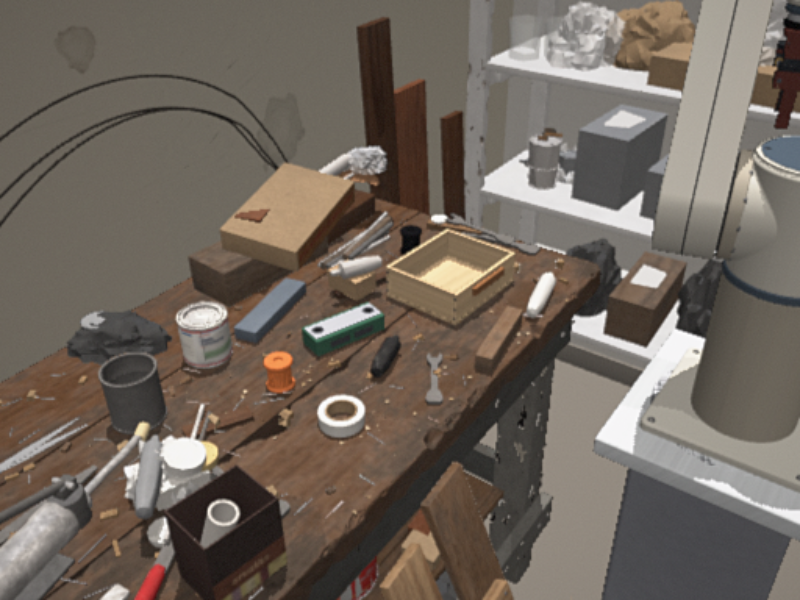

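View pics/b.png

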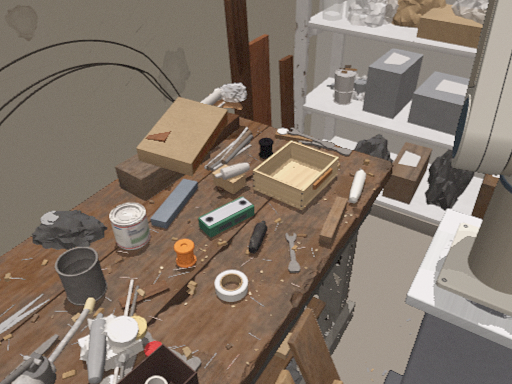

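The scene picture (800x600 scale) shows the green jaw at (344,328), the orange spool at (279,372), the plywood box at (450,275) and a black spool look-alike at (411,238). There is something orange-brown at the box's near wall, around (489,283). Next I'll measure these.

```bash
cat > h.py <<'E'
import numpy as np,cv2
from scipy.spatial.transform import Rotation as R
def cam(r,obs=None):
    """camera-to-world rotation and eye"""
    if 'mount' in r and obs is not None:
        T=np.eye(4);T[:3,:3]=R.from_rotvec(obs['orientation']).as_matrix();T[:3,3]=obs['ee_pos']
        T=T@np.array(r['mount']);return T[:3,:3],T[:3,3]
    o=np.array(r['orientation'],float)
    return (R.from_rotvec(o).as_matrix() if o.size==3 else o),np.array(r['eye'])
def onplane(r,uv,z,obs=None):
    M,e=cam(r,obs);uv=np.atleast_2d(uv).astype(float)
    d=np.c_[uv,np.ones(len(uv))]@np.linalg.inv(r['intrinsics']).T@M.T
    return e+d*((z-e[2])/d[:,2])[:,None]
def cloud(r,obs=None):
    M,e=cam(r,obs);h,w=r['z_map'].shape;u,v=np.meshgrid(np.arange(w),np.arange(h))
    d=np.stack([u,v,np.ones_like(u)],-1)@np.linalg.inv(r['intrinsics']).T@M.T
    P=e+d*r['z_map'][...,None];P[r['z_map']<=0]=np.nan;return P
def big(m):
    c,_=cv2.findContours(m.astype(np.uint8),cv2.RETR_EXTERNAL,cv2.CHAIN_APPROX_NONE)
    return max(c,key=cv2.contourArea)
E
python3 - <<'E'
from h import *
for n in ['scene','side']:
    r=dict(np.load('pics/%s0.npz'%n)); P=cloud(r); hsv=cv2.cvtColor(r['image'],cv2.COLOR_BGR2HSV)
    H,S,V=[hsv[...,i].astype(int) for i in range(3)]
    g=(H>65)&(H<90)&(S>100)&(V>40); 
    def comp(m):
        n_,l,s,c=cv2.connectedComponentsWithStats(m.astype(np.uint8)); i=1+np.argmax(s[1:,4]); return l==i,s[i],c[i]
    # jaw: hull of green, points with z in top
    g=cv2.morphologyEx(g.astype(np.uint8),cv2.MORPH_CLOSE,np.ones((7,7)))>0
    m,s,c=comp(g); hull=cv2.convexHull(big(m)); k=np.zeros(m.shape,np.uint8);cv2.fillConvexPoly(k,hull,1)
    Q=P[k>0];t=Q[(Q[:,2]>27)&(Q[:,2]<38)]
    print(n,'jaw',s,cv2.minAreaRect(t[:,:2].astype(np.float32)),np.median(t[:,2]))
    o=(H>5)&(H<16)&(S>200)&(V>150); m,s,c=comp(o); Q=P[m];t=Q[(Q[:,2]>42)&(Q[:,2]<52)]
    print('spool',s,cv2.minEnclosingCircle(t[:,:2].astype(np.float32)),np.nanmax(Q[:,2]),len(t))
    # box: rim points
    u0=(420,255) if n=='scene' else (292,165)
    if n=='scene': u0=(290,175)
    b=np.zeros(m.shape,bool);b[u0[1]-45:u0[1]+45,u0[0]-50:u0[0]+50]=1
    w=(H>12)&(H<28)&(S>50)&(V>110)&b
    t=P[w&(P[...,2]>55)&(P[...,2]<66)];print('rim',cv2.minAreaRect(t[:,:2].astype(np.float32)),len(t))
    f=P[b&(P[...,2]>0)&(P[...,2]<12)&w];print('floor',np.nanmedian(f,0))
    ims=cv2.resize(r['image'][u0[1]-60:u0[1]+60,u0[0]-75:u0[0]+75],None,fx=5,fy=5,interpolation=2) 
    cv2.imwrite('pics/box_%s.png'%n,ims)
E
```

```text
scene jaw [194 201  51  25 262] ((565.9404296875, 181.71543884277344), (131.36363220214844, 45.04810333251953), 57.392433166503906) 30.10985052660601Traceback (most recent call last):
  File "<stdin>", line 13, in <module>
  File "<stdin>", line 7, in comp
    return _wrapfunc(a, 'argmax', axis=axis, out=out, **kwds)
    return bound(*args, **kwds)
ValueError: attempt to get argmax of an empty sequence
```

```bash
python3 - <<'E'
from h import *
for n in ['scene','side']:
    r=dict(np.load('pics/%s0.npz'%n)); P=cloud(r); hsv=cv2.cvtColor(r['image'],cv2.COLOR_BGR2HSV)
    H,S,V=[hsv[...,i].astype(int) for i in range(3)]
    u,v=(178,238) if n=='scene' else (184,252)
    print(hsv[v-2:v+3:2,u-2:u+3:2].reshape(-1,3).tolist())
    def comp(m):
        n_,l,s,c=cv2.connectedComponentsWithStats(m.astype(np.uint8)); i=1+np.argmax(s[1:,4]); return l==i,s[i],c[i]
    g=(H>65)&(H<90)&(S>100)&(V>40)
    g=cv2.morphologyEx(g.astype(np.uint8),cv2.MORPH_CLOSE,np.ones((7,7)))>0
    m,s,c=comp(g); hull=cv2.convexHull(big(m)); k=np.zeros(m.shape,np.uint8);cv2.fillConvexPoly(k,hull,1)
    Q=P[k>0];t=Q[(Q[:,2]>27)&(Q[:,2]<38)]
    print(n,'jaw',s,cv2.minAreaRect(t[:,:2].astype(np.float32)),np.median(t[:,2]))
    o=(H>5)&(H<16)&(S>180)&(V>110)&(np.hypot(*np.meshgrid(np.arange(512)-u,np.arange(384)-v))<25); m,s,c=comp(o); Q=P[m];t=Q[(Q[:,2]>42)&(Q[:,2]<52)]
    print('spool',s,cv2.minEnclosingCircle(t[:,:2].astype(np.float32)),np.nanmax(Q[:,2]),len(t))
    u0=(290,175) if n=='scene' else (296,174)
    b=np.zeros(m.shape,bool);b[u0[1]-45:u0[1]+45,u0[0]-50:u0[0]+50]=1
    w=(H>12)&(H<28)&(S>50)&(V>110)&b
    t=P[w&(P[...,2]>55)&(P[...,2]<66)];print('rim',cv2.minAreaRect(t[:,:2].astype(np.float32)),len(t))
    f=P[b&(P[...,2]>0)&(P[...,2]<12)&w];print('floor',np.nanmedian(f,0))
    cv2.imwrite('pics/box_%s.png'%n,cv2.resize(r['image'][u0[1]-60:u0[1]+60,u0[0]-75:u0[0]+75],None,fx=5,fy=5,interpolation=2))
E
```

```text
[[10, 184, 186], [10, 181, 182], [10, 177, 160], [11, 182, 130], [11, 183, 124], [11, 185, 128], [11, 182, 139], [10, 183, 138], [11, 180, 142]]
scene jaw [194 201  51  25 262] ((565.9404296875, 181.71543884277344), (131.36363220214844, 45.04810333251953), 57.392433166503906) 30.10985052660601
spool [170 231  17  19 114] ((575.11181640625, 328.7611389160156), 18.34539031982422) 47.1395676421846 17
rim ((519.8453979492188, -53.74751281738281), (185.7869415283203, 154.67376708984375), 86.66154479980469) 400
floor [534.81042836 -83.96393596   5.23323282]
[[15, 164, 239], [15, 168, 238], [15, 161, 239], [14, 173, 224], [14, 182, 217], [12, 182, 192], [13, 198, 148], [12, 198, 143], [12, 193, 139]]
side jaw [199 216  38  20 207] ((589.656982421875, 201.4193115234375), (67.01580047607422, 47.41310501098633), 72.5571060180664) 29.980619056309592
spool [176 245  20  23 229] ((573.3564453125, 328.17364501953125), 18.651931762695312) 47.93627974105516 31
rim ((518.1702880859375, -53.51478576660156), (182.86376953125, 151.67788696289062), 86.71094512939453) 460
floor [528.90824451 -79.81951192   4.60886547]
```

View pics/box_scene.png

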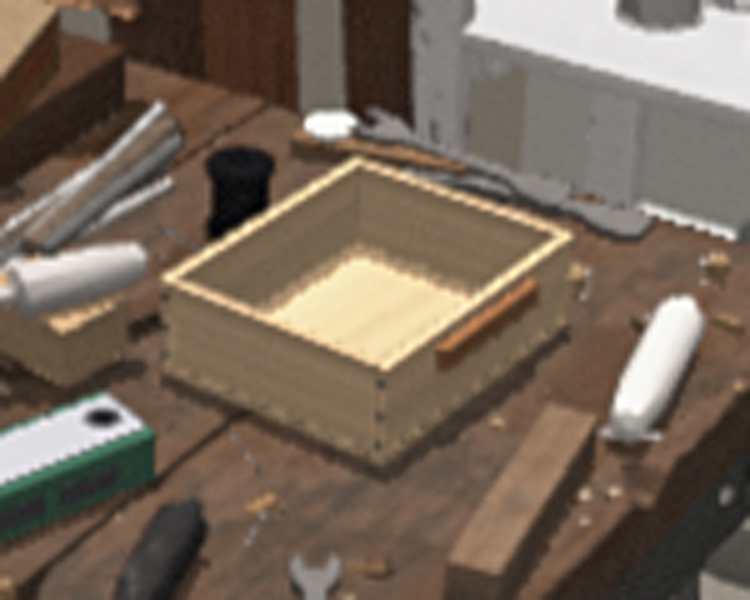

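The box crop shows the box standing empty, with only a leather tab on its outer wall at (487,322) of the crop. The black spool stands behind it at (240,190).

The candidates are:
- **Spool:** the orange one at (279,372) in a.png fits the description. The black one at (411,238) is the look-alike and stays where it is.
- **Jaw:** the only green bar with a metal top is at (344,328). The blue-grey bar at (272,310) is not it.

I'll move over the jaw and confirm from near.

Request:
{"api": "jog_arm", "payload": {"commands": [[1,[0.3,-0.33,0],[0,0,0]],[1,[0.3,-0.33,0],[0,0,0]],[1,[0.3,-0.33,0],[0,0,0]],[1,[0.3,-0.33,0],[0,0,0]],[1,[0.3,-0.33,0],[0,0,0]],[1,[0.3,-0.33,0],[0,0,0]],[1,[0.3,-0.33,0],[0,0,0]],[1,[0.3,-0.33,0],[0,0,0]],[1,[0.3,-0.33,0],[0,0,0]],[1,[0.3,-0.33,0],[0,0,0]]]}}

```text
t: 1.1
ee_pos: [359.7, -217.2, 222.7]
orientation: [3.121, 0.36, 0.0]
ft_force: [1.8, -1.4, 0.3]
width: 87.8
grasp_force: 0.0
```

Request:
{"api": "jog_arm", "payload": {"commands": [[1,[0.3,-0.33,0],[0,0,0]],[1,[0.3,-0.33,0],[0,0,0]],[1,[0.3,-0.33,0],[0,0,0]],[1,[0.3,-0.33,0],[0,0,0]],[1,[0.3,-0.33,0],[0,0,0]],[1,[0.3,-0.33,0],[0,0,0]],[1,[0.3,-0.33,0],[0,0,0]],[1,[0.3,-0.33,0],[0,0,0]],[1,[0.3,-0.33,0],[0,0,0]],[1,[0.3,-0.33,0],[0,0,0]]]}}

```text
t: 2.1
ee_pos: [576.6, 172.6, 222.3]
orientation: [3.121, 0.361, -0.001]
ft_force: [0.5, 1.0, 0.3]
width: 87.9
grasp_force: 0.0
```

Request:
{"api": "jog_arm", "payload": {"commands": [[1,[0,0,0],[0,0,-0.16]],[1,[0,0,0],[0,0,-0.16]],[1,[0,0,0],[0,0,-0.16]],[1,[0,0,0],[0,0,-0.16]],[1,[0,0,0],[0,0,-0.16]],[1,[0,0,0],[0,0,-0.16]],[1,[0,0,0],[0,0,0]]]}}

```text
t: 2.8
ee_pos: [576.0, 170.7, 222.3]
orientation: [-2.768, -1.485, 0.001]
ft_force: [0.1, -0.2, -0.3]
width: 87.5
grasp_force: 0.0
```

```bash
cat > look.py <<'E'
import sys
from h import *
from workcell import *
def look(name,save):
    o=get_obs(); r=get_image(name)
    np.savez('pics/%s.npz'%save,**r,obs_ee=o['ee_pos'],obs_or=o['orientation'])
    cv2.imwrite('pics/%s.png'%save,r['image']); return o,r
E
python3 - <<'E'
from look import *
o,r=look('wrist','w1'); print(o['t'],o['ee_pos'],o['orientation'],o['qpos'],o['width'],o['ft_force']); print(np.round(r['mount'],3))
x=R.from_rotvec(o['orientation']).as_matrix(); print(x.round(4))
E
```

```text
2.8 [575.96491985 170.73247073 222.28484922] [-2.76812434e+00 -1.48520009e+00  1.28464956e-03] [2.68358780e-01 3.88592830e-01 1.68504453e+00 1.76813650e-05
 1.06879769e+00 8.54250750e-01] 87.54313560556034 [ 0.14805176 -0.16648986 -0.29009626]
[[-1.00000e-03 -9.55000e-01 -2.97000e-01  8.23330e+01]
 [ 1.00000e+00 -1.00000e-03  0.00000e+00 -5.26000e-01]
 [-0.00000e+00 -2.97000e-01  9.55000e-01 -1.61446e+02]
 [ 0.00000e+00  0.00000e+00  0.00000e+00  1.00000e+00]]
[[ 5.529e-01  8.332e-01 -8.000e-04]
 [ 8.332e-01 -5.529e-01 -2.000e-04]
 [-6.000e-04 -6.000e-04 -1.000e+00]]
```

View pics/w1.png

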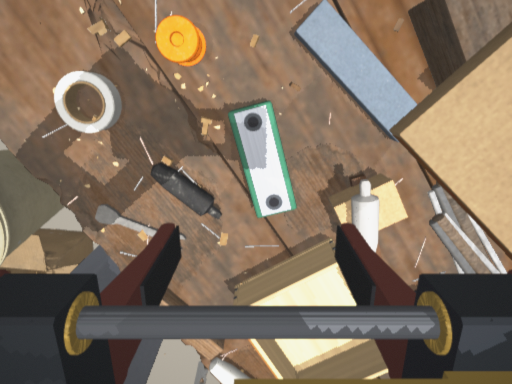

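The wrist view shows the jaw metal side up at (263,160), with its bolt holes at (253,121) and (274,203). The orange spool stands at (180,42).

```bash
cat > meas.py <<'E'
from h import *
def load(f):
    r=dict(np.load('pics/%s.npz'%f)); return r,dict(ee_pos=r['obs_ee'],orientation=r['obs_or'])
def masks(r):
    hsv=cv2.cvtColor(r['image'],cv2.COLOR_BGR2HSV).astype(int); return [hsv[...,i] for i in range(3)]
def jaw(r,o,ztop):
    H,S,V=masks(r); m=((H>60)&(H<90)&(S>90)&(V>40)).astype(np.uint8)
    P=cloud(r,o); m[~((P[...,2]>ztop-5))]=0
    hull=cv2.convexHull(big(cv2.morphologyEx(m,cv2.MORPH_CLOSE,np.ones((5,5)))))
    q=onplane(r,hull[:,0],ztop,o)[:,:2]
    return cv2.minAreaRect(q.astype(np.float32))
def spool(r,o,ztop):
    H,S,V=masks(r); m=((H>5)&(H<22)&(S>140)&(V>110)).astype(np.uint8)
    P=cloud(r,o); m[~((P[...,2]>ztop-5)&(P[...,2]<ztop+8))]=0
    q=onplane(r,big(m)[:,0],ztop,o)[:,:2]
    return cv2.minEnclosingCircle(q.astype(np.float32))
E
python3 - <<'E'
from meas import *
r,o=load('w1'); print(jaw(r,o,32)); print(spool(r,o,47))
P=cloud(r,o)
for u,v in [(265,150),(160,90),(180,40),(365,210),(355,70),(180,185),(395,200),(90,100)]: print((u,v),P[v,u].round(0))
s=dict(np.load('pics/scene0.npz'));C=cloud(s)
for u,v in [(130,200),(240,172)]: print((u,v),C[v,u].round(0))
E
```

```text
((583.0281372070312, 170.69497680664062), (126.77293395996094, 48.14310073852539), 71.02284240722656)
((581.864990234375, 321.9522399902344), 21.462839126586914)
(265, 150) [592. 181.  31.]
(160, 90) [526. 302.  -1.]
(180, 40) [583. 320.  42.]
(365, 210) [648.  74.  69.]
(355, 70) [719. 198.  21.]
(180, 185) [486. 201.  27.]
(395, 200) [685.  53.  44.]
(90, 100) [451. 338.  -1.]
(130, 200) [736. 323.  72.]
(240, 172) [620.  34.  49.]
```

Request:
{"api": "jog_arm", "payload": {"commands": [[1,[0,0,0],[0,0,-0.16]],[1,[0,0,0],[0,0,-0.165]],[1,[0.02,0.07,0.3],[0,0,0]],[1,[0,0,0.4],[0,0,0]],[1,[0,0,0.4],[0,0,0]],[1,[0,0,0],[0,0,0]],[1,[0,0,0],[0,0,0]]]}}

```text
t: 3.55
ee_pos: [583.4, 170.3, 112.7]
orientation: [-2.559, -1.821, 0.002]
ft_force: [0.1, 0.1, 0.0]
width: 88.1
grasp_force: 0.0
```

```bash
cat > go.py <<'E'
from look import *
from meas import *
def rel(o,p,ang):
    """offset of p in tool axes (mm) and turn (deg, tool z) bringing tool x on world angle ang (mod 180)"""
    M=R.from_rotvec(o['orientation']).as_matrix(); a=np.degrees(np.arctan2(M[1,0],M[0,0]))
    print('tool x ang',a.round(2),'turn',-((ang-a+90)%180-90),'offset',(M.T@(np.r_[p,o['ee_pos'][2]]-o['ee_pos'])).round(1))
E
python3 - <<'E'
from go import *
o,r=look('wrist','w2'); j=jaw(r,o,32); print(o['ee_pos'],j)
rel(o,j[0],j[2])
E
```

```text
[583.36653984 170.33685423 112.68953282] ((583.0442504882812, 171.15943908691406), (126.93438720703125, 48.18321228027344), 70.96993255615234)
tool x ang 70.89 turn -0.08402124911700071 offset [ 0.7 -0.6  0. ]
```

Request:
{"api": "jog_arm", "payload": {"commands": [[1,[0,0,0.4],[0,0,0]],[1,[0,0,0.4],[0,0,0]],[1,[0,0,0.2],[0,0,0]],[1,[0,0,0.07],[0,0,0]],[1,[0,0,0],[0,0,0]]]}}

```text
t: 4.1
ee_pos: [584.6, 170.7, 6.8]
orientation: [2.558, 1.823, 0.002]
ft_force: [-0.3, -1.0, 0.1]
width: 87.6
grasp_force: 0.0
```

Request:
{"api": "jog_arm", "payload": {"commands": [[-1,[0,0,0],[0,0,0]],[-1,[0,0,0],[0,0,0]],[-1,[0,0,0],[0,0,0]],[-1,[0,0,0],[0,0,0]],[-1,[0,0,0],[0,0,0]],[-1,[0,0,0],[0,0,0]],[-1,[0,0,0],[0,0,0]],[-1,[0,0,0],[0,0,0]]]}}

```text
t: 4.9
ee_pos: [583.5, 170.5, 6.0]
orientation: [-2.558, -1.824, 0.0]
ft_force: [-1.3, -0.4, 5.7]
width: 50.1
grasp_force: 30.0
```

Request:
{"api": "jog_arm", "payload": {"commands": [[-1,[0,0,-0.05],[0,0,0]],[-1,[0,0,-0.15],[0,0,0]],[-1,[0,0,-0.25],[0,0,0]],[-1,[0,0,-0.3],[0,0,0]],[-1,[0,0,-0.3],[0,0,0]],[-1,[0,0,-0.2],[0,0,0]],[-1,[0,0,-0.1],[0,0,0]],[-1,[0,0,0],[0,0,0]]]}}

```text
t: 5.7
ee_pos: [584.1, 170.5, 142.2]
orientation: [2.557, 1.824, 0.003]
ft_force: [1.1, -0.2, -6.4]
width: 49.6
grasp_force: 30.0
```

```bash
python3 - <<'E'
from go import *
o,r=look('wrist','w3'); P=cloud(r,o); print(o['ee_pos'],o['ft_force'],o['width'])
C=[dict(np.load('pics/%s0.npz'%n)) for n in ['scene','side']]
for c in C:   # box outer rim corners via mask hull on the rim plane
    H,S,V=masks(c); Q=cloud(c); m=((H>12)&(H<28)&(S>50)&(V>90)&(Q[...,2]>54)&(Q[...,2]<68)&(abs(Q[...,0]-519)<100)&(abs(Q[...,1]+54)<110)).astype(np.uint8)
    p=np.argwhere(m)[:,::-1]; q=onplane(c,p,60)[:,:2].astype(np.float32); print(cv2.minAreaRect(q))
H,S,V=masks(r); m=((P[...,2]>56)&(P[...,2]<66)&(H>8)&(H<30)).astype(np.uint8); m[300:]=0
p=np.argwhere(m)[:,::-1]; q=onplane(r,p,60,o)[:,:2]; print(len(q),q.min(0),q.max(0))
rel(o,[518.5,-53.5],86.7)
E
```

```text
[584.12415905 170.49571652 142.18004968] [ 1.09017943 -0.18819652 -6.37608717] 49.63122845678886
((516.16162109375, -47.44190979003906), (187.673095703125, 154.77198791503906), 86.51207733154297)
((515.8952026367188, -48.266517639160156), (184.96975708007812, 152.44638061523438), 86.56834411621094)
561 [636.82740907  67.96778532] [714.53053199 133.33044157]
tool x ang 70.99 turn -15.712205039301878 offset [-233.2   10.9   -0.3]
```

View pics/w3.png

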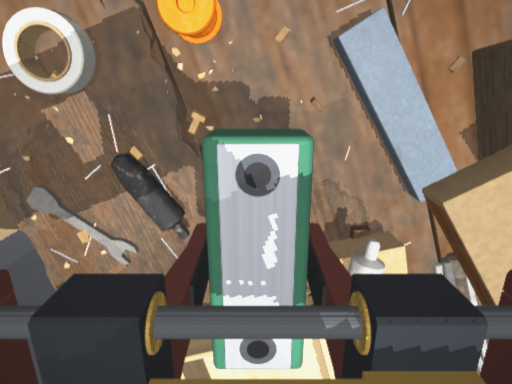

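The jaw is held square in the fingers at (258,245), metal side up and lifted clear. Next I'll turn it and carry it over the box.

Request:
{"api": "jog_arm", "payload": {"commands": [[-1,[0,0,-0.1],[0,0,-0.1]],[-1,[0,0,-0.2],[0,0,-0.15]],[-1,[0,0,0],[0,0,-0.1]],[-1,[-0.15,-0.04,0],[0,0,0]],[-1,[-0.35,-0.08,0],[0,0,0]],[-1,[-0.45,-0.1,0],[0,0,0]],[-1,[-0.45,-0.1,0],[0,0,0]],[-1,[-0.4,-0.1,0],[0,0,0]],[-1,[-0.3,-0.07,0],[0,0,0]],[-1,[-0.15,-0.04,0],[0,0,0]]]}}

```text
t: 6.75
ee_pos: [515.2, -53.7, 169.2]
orientation: [-2.286, -2.151, 0.004]
ft_force: [0.5, -0.3, -7.5]
width: 49.8
grasp_force: 30.0
```

Request:
{"api": "jog_arm", "payload": {"commands": [[-1,[0,0,0],[0,0,0]],[-1,[0,0,0],[0,0,0]]]}}

```text
t: 6.95
ee_pos: [517.5, -51.2, 170.1]
orientation: [-2.285, -2.155, 0.001]
ft_force: [0.4, 0.5, -8.0]
width: 50.1
grasp_force: 30.0
```

```bash
python3 - <<'E'
from go import *
o,r=look('wrist','w4'); P=cloud(r,o); print(o['t'],o['ee_pos'],o['ft_force'],o['width'])
H,S,V=masks(r)
k=(P[...,2]>55)&(P[...,2]<66)&(H>8)&(H<30)&(abs(P[...,0]-518)<110); k[300:]=0
p=np.argwhere(k)[:,::-1]; q=onplane(r,p,60,o)[:,:2]; M=R.from_rotvec([0,0,np.radians(3.4)]).as_matrix()[:2,:2]
l=(q-[518,-52])@M.T; print(len(l),l.min(0),l.max(0))
for n,s in [('left',l[(l[:,0]<-60)]),('right',l[l[:,0]>60])]: print(n,len(s),np.percentile(s[:,0],[2,50,98]) if len(s) else '')
s=l[(abs(l[:,0])<60)&(l[:,1]>60)]; print('far',np.percentile(s[:,1],[2,50,98]) if len(s) else '')
rel(o,[518,-52],86.6)
E
```

```text
6.95 [517.45620934 -51.15097638 170.07056625] [ 0.3816366   0.49528276 -7.99836806] 50.07682936354903
4364 [-74.02097419 -68.41411872] [107.57904578 115.30941123]
left 1294 [-73.7115777  -70.38713407 -62.54952548]
right 1981 [ 64.77526844  73.23147249 104.75120613]
far [81.31757053 83.68792243 86.78438625]
tool x ang 86.65 turn 0.05088951124056962 offset [-0.8  0.6 -0. ]
```

View pics/w4.png

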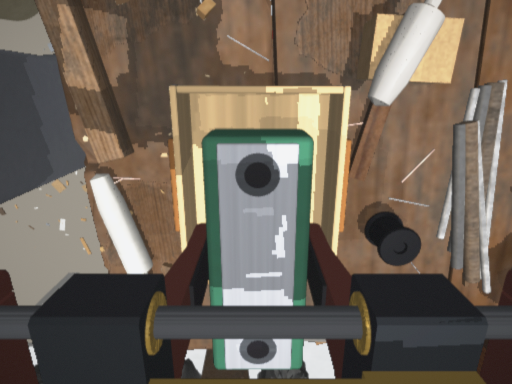

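The box is upright under the jaw, and its far rim corners are at about (170,87) and (350,87). I'll cast those corners onto the rim plane.

```bash
python3 - <<'E'
from go import *
r,o=load('w4')
q=onplane(r,[(170,87),(350,87),(175.5,94),(344,94)],60,o)[:,:2]; print(q.round(1))
d=q[1]-q[0]; print(np.hypot(*d),np.degrees(np.arctan2(*d[::-1])))
u=d/np.hypot(*d); n=np.array([-u[1],u[0]]); print('centre',q[:2].mean(0)-90*n, q[2:].mean(0)-84*n)
rel(o,q[:2].mean(0)-90*n,90+np.degrees(np.arctan2(*d[::-1])))
E
```

```text
[[450.8  37.4]
 [597.5  28.7]
 [454.6  31.6]
 [592.7  23.5]]
146.94915200688897 -3.382512910239381
centre [518.86049534 -56.8214806 ] [518.70033016 -56.29105116]
tool x ang 86.65 turn 0.03340242147994843 offset [-5.6  1.7 -0. ]
```

Request:
{"api": "jog_arm", "payload": {"commands": [[-1,[-0.056,0.017,0.1],[0,0,0]],[-1,[0,0,0.3],[0,0,0]],[-1,[0,0,0.35],[0,0,0]],[-1,[0,0,0.3],[0,0,0]],[-1,[0,0,0.2],[0,0,0]],[-1,[0,0,0.15],[0,0,0]],[-1,[0,0,0.1],[0,0,0]],[-1,[0,0,0.04],[0,0,0]],[-1,[0,0,0],[0,0,0]],[-1,[0,0,0],[0,0,0]]]}}

```text
t: 8.0
ee_pos: [519.8, -56.9, 17.2]
orientation: [2.283, 2.157, 0.001]
ft_force: [0.6, 0.3, -7.1]
width: 49.7
grasp_force: 30.0
```

Request:
{"api": "jog_arm", "payload": {"commands": [[-1,[0,0,0.03],[0,0,0]],[-1,[0,0,0.01],[0,0,0]],[-1,[0,0,0.01],[0,0,0]],[-1,[0,0,0],[0,0,0]]]}}

```text
t: 8.4
ee_pos: [519.4, -57.0, 12.0]
orientation: [2.283, 2.157, 0.0]
ft_force: [-0.1, -0.2, -4.1]
width: 50.0
grasp_force: 30.0
```

Request:
{"api": "jog_arm", "payload": {"commands": [[-1,[0,0,0.008],[0,0,0]],[-1,[0,0,0],[0,0,0]],[0.5,[0,0,0],[0,0,0]],[0.5,[0,0,0],[0,0,0]],[0.5,[0,0,0],[0,0,0]],[0.5,[0,0,0],[0,0,0]],[0.5,[0,0,0],[0,0,0]]]}}

```text
t: 9.1
ee_pos: [519.3, -57.0, 10.9]
orientation: [2.284, 2.157, 0.0]
ft_force: [0.2, 0.0, 0.7]
width: 66.1
grasp_force: 0.0
```

Request:
{"api": "jog_arm", "payload": {"commands": [[0.5,[0,0,-0.05],[0,0,0]],[0.5,[0,0,-0.2],[0,0,0]],[0.5,[0,0,-0.3],[0,0,0]],[0.5,[0,0,-0.4],[0,0,0]],[0.5,[0,0,-0.4],[0,0,0]],[1,[0,0,-0.4],[0,0,0]],[1,[0,0,-0.2],[0,0,0]],[1,[0,0,0],[0,0,0]]]}}

```text
t: 9.9
ee_pos: [521.2, -57.2, 209.3]
orientation: [2.28, 2.154, 0.007]
ft_force: [0.5, -0.0, 0.1]
width: 85.8
grasp_force: 0.0
```

```bash
python3 - <<'E'
from go import *
o,r=look('wrist','w5'); j=jaw(r,o,38); print(o['ee_pos'],j); rel(o,j[0],j[2])
rel(o,[581.9,322],86.65)
E
```

```text
[521.17103233 -57.18375236 209.33713102] ((519.2237548828125, -56.883262634277344), (126.42449951171875, 47.37905502319336), 86.94524383544922)
tool x ang 86.74 turn -0.20277681896811828 offset [ 0.2 -2.  -0. ]
tool x ang 86.74 turn 0.09246701648109479 offset [3.82e+02 3.91e+01 1.00e-01]
```

View pics/w5.png

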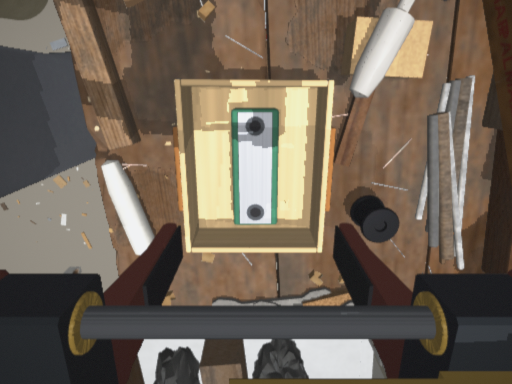

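The jaw lies flat and centred in the box at (255,167), metal side up. The black spool at (374,218) has not moved. Next is the orange spool.

Request:
{"api": "jog_arm", "payload": {"commands": [[1,[0.2,0.02,0],[0,0,0]],[1,[0.42,0.043,0],[0,0,0]],[1,[0.42,0.043,0],[0,0,0]],[1,[0.42,0.043,0],[0,0,0]],[1,[0.42,0.043,0],[0,0,0]],[1,[0.42,0.043,0],[0,0,0]],[1,[0.42,0.043,0],[0,0,0]],[1,[0.42,0.043,0],[0,0,0]],[1,[0.42,0.043,0],[0,0,0]],[1,[0.26,0.03,0],[0,0,0]]]}}

```text
t: 10.95
ee_pos: [579.3, 324.6, 203.2]
orientation: [-2.281, -2.158, 0.004]
ft_force: [-0.1, -0.3, -0.1]
width: 87.9
grasp_force: 0.0
```

Request:
{"api": "jog_arm", "payload": {"commands": [[1,[0,0,0.3],[0,0,0]],[1,[0,0,0.3],[0,0,0]],[1,[0,0,0],[0,0,0]],[1,[0,0,0],[0,0,0]]]}}

```text
t: 11.35
ee_pos: [579.3, 321.6, 144.2]
orientation: [-2.283, -2.157, 0.005]
ft_force: [1.2, 1.1, -0.1]
width: 87.8
grasp_force: 0.0
```

```bash
python3 - <<'E'
from go import *
o,r=look('wrist','w6'); s=spool(r,o,47); print(o['t'],o['ee_pos'],s); rel(o,s[0],86.7)
P=cloud(r,o)[:270]; k=(P[...,2]>60); 
if k.any(): print(k.sum(), P[k].min(0),P[k].max(0)); q=P[k]; print(np.median(q,0), 'nearest',q[np.argmin(np.hypot(*(q[:,:2]-s[0]).T))])
E
```

```text
11.35 [579.30443946 321.63590851 144.22302076] ((581.1470336914062, 323.9868469238281), 21.403791427612305)
tool x ang 86.74 turn 0.0373069434667741 offset [ 2.5  1.7 -0. ]
12060 [506.98655281 292.3375985   60.00819313] [768.33053905 456.45564732 225.81713834]
[714.80697368 331.55605323  74.0373327 ] nearest [622.60028949 320.34129029 164.10711667]
```

View pics/w6.png

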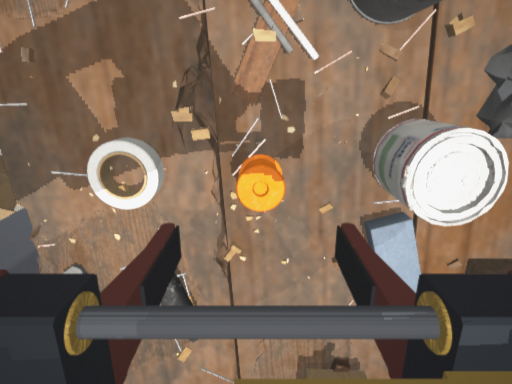

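The orange spool stands upright at (261,190) between the fingers. The paint can at (455,175) is about 74 mm high and clear of the gripper.

Request:
{"api": "jog_arm", "payload": {"commands": [[1,[0.025,0.017,0.3],[0,0,0]],[1,[0,0,0.4],[0,0,0]],[1,[0,0,0.4],[0,0,0]],[1,[0,0,0.2],[0,0,0]],[1,[0,0,0.06],[0,0,0]],[1,[0,0,0],[0,0,0]]]}}

```text
t: 12.0
ee_pos: [582.7, 324.7, 10.5]
orientation: [2.284, 2.157, 0.001]
ft_force: [0.7, -0.3, 0.5]
width: 87.7
grasp_force: 0.0
```

Request:
{"api": "jog_arm", "payload": {"commands": [[0.3,[0,0,0],[0,0,0]],[0.3,[0,0,0],[0,0,0]],[-1,[0,0,0],[0,0,0]],[-1,[0,0,0],[0,0,0]],[-1,[0,0,0],[0,0,0]],[-1,[0,0,0],[0,0,0]],[-1,[0,0,0],[0,0,0]],[-1,[0,0,0],[0,0,0]]]}}

```text
t: 12.8
ee_pos: [582.1, 324.6, 10.0]
orientation: [-2.284, -2.157, 0.0]
ft_force: [-0.2, -0.8, 2.4]
width: 40.4
grasp_force: 30.0
```

Request:
{"api": "jog_arm", "payload": {"commands": [[-1,[0,0,-0.05],[0,0,0]],[-1,[0,0,-0.2],[0,0,0]],[-1,[0,0,-0.4],[0,0,0]],[-1,[0,0,-0.4],[0,0,0]],[-1,[0,0,-0.4],[0,0,0]],[-1,[0,0,-0.1],[0,0,0]],[-1,[0,0,0],[0,0,0]],[-1,[0,0,0],[0,0,0]]]}}

```text
t: 13.6
ee_pos: [581.3, 324.1, 163.5]
orientation: [-2.283, -2.157, 0.003]
ft_force: [0.1, 0.3, -0.5]
width: 40.4
grasp_force: 30.0
```

```bash
python3 - <<'E'
from go import *
o,r=look('wrist','w7'); print(o['t'],o['ee_pos'],o['width'],o['grasp_force'])
s=spool(r,o,o['ee_pos'][2]+37); print(s); rel(o,s[0],86.7)
rel(o,[519.2,-56.9],86.8)
E
```

```text
13.6 [581.2565974  324.12674523 163.48811086] 40.38452338926625 29.999885447323322
((581.139404296875, 324.8105773925781), 21.49325942993164)
tool x ang 86.74 turn 0.040678097776904565 offset [ 0.7 -0.2 -0. ]
tool x ang 86.74 turn -0.05932190222308975 offset [-383.9  -40.3    0.5]
```

View pics/w7.png

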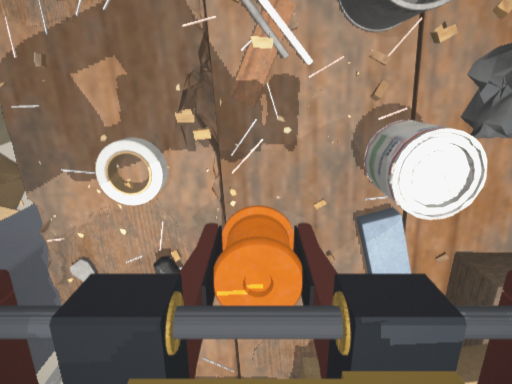

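The spool is held upright and centred at (258,270). Now I'll carry it over the jaw.

Request:
{"api": "jog_arm", "payload": {"commands": [[-1,[-0.2,-0.02,0],[0,0,0]],[-1,[-0.4,-0.04,0],[0,0,0]],[-1,[-0.45,-0.05,0],[0,0,0]],[-1,[-0.45,-0.05,0],[0,0,0]],[-1,[-0.45,-0.05,0],[0,0,0]],[-1,[-0.45,-0.05,0],[0,0,0]],[-1,[-0.45,-0.05,0],[0,0,0]],[-1,[-0.45,-0.05,0],[0,0,0]],[-1,[-0.35,-0.03,0],[0,0,0]],[-1,[-0.2,-0.02,0],[0,0,0]]]}}

```text
t: 14.65
ee_pos: [516.9, -60.4, 163.4]
orientation: [-2.285, -2.153, 0.004]
ft_force: [-0.2, 0.6, -0.5]
width: 40.2
grasp_force: 30.0
```

Request:
{"api": "jog_arm", "payload": {"commands": [[-1,[0,0,0.1],[0,0,0]],[-1,[0,0,0.3],[0,0,0]],[-1,[0,0,0.3],[0,0,0]],[-1,[0,0,0.2],[0,0,0]],[-1,[0,0,0.15],[0,0,0]],[-1,[0,0,0.05],[0,0,0]],[-1,[0,0,0],[0,0,0]],[-1,[0,0,0],[0,0,0]]]}}

```text
t: 15.45
ee_pos: [519.3, -57.2, 54.9]
orientation: [-2.283, -2.158, 0.0]
ft_force: [0.4, -1.1, -0.0]
width: 40.3
grasp_force: 30.0
```

```bash
python3 - <<'E'
from go import *
o=get_obs(); print(o['ee_pos'],o['ft_force'],o['width']); rel(o,[519.2,-56.9],86.8)
E
```

```text
[519.26217287 -57.17359091  54.90930714] [ 0.44987209 -1.14736992 -0.0047114 ] 40.256009757720854
tool x ang 86.76 turn -0.03897792221992802 offset [ 0.3 -0.1  0. ]
```

Request:
{"api": "jog_arm", "payload": {"commands": [[-1,[0,0,0.04],[0,0,0]],[-1,[0,0,0.02],[0,0,0]],[-1,[0,0,0],[0,0,0]],[-1,[0,0,0],[0,0,0]]]}}

```text
t: 15.85
ee_pos: [519.4, -57.5, 49.1]
orientation: [2.284, 2.157, 0.0]
ft_force: [0.2, 0.1, 0.9]
width: 40.1
grasp_force: 30.0
```

Request:
{"api": "jog_arm", "payload": {"commands": [[-1,[0,0,0.008],[0,0,0]],[-1,[0,0,0],[0,0,0]],[-1,[0,0,0],[0,0,0]]]}}

```text
t: 16.15
ee_pos: [519.3, -57.5, 48.1]
orientation: [2.284, 2.157, 0.0]
ft_force: [0.3, 0.3, -1.0]
width: 40.3
grasp_force: 30.0
```

Request:
{"api": "jog_arm", "payload": {"commands": [[-1,[0,0,0.007],[0,0,0]],[-1,[0,0,0],[0,0,0]],[-1,[0,0,0],[0,0,0]]]}}

```text
t: 16.45
ee_pos: [519.4, -57.4, 47.9]
orientation: [2.284, 2.157, 0.0]
ft_force: [-1.7, 0.7, 6.3]
width: 40.3
grasp_force: 30.0
```

Request:
{"api": "jog_arm", "payload": {"commands": [[0.2,[0,0,0],[0,0,0]],[0.2,[0,0,0],[0,0,0]],[0.2,[0,0,0],[0,0,0]],[0.5,[0,0,0],[0,0,0]],[0.5,[0,0,0],[0,0,0]],[0.5,[0,0,0],[0,0,0]],[0.5,[0,0,0],[0,0,0]]]}}

```text
t: 17.15
ee_pos: [519.3, -57.4, 47.3]
orientation: [-2.284, -2.157, 0.0]
ft_force: [-0.5, -0.0, 0.5]
width: 65.9
grasp_force: 0.0
```

Request:
{"api": "jog_arm", "payload": {"commands": [[0.5,[0,0,-0.05],[0,0,0]],[0.5,[0,0,-0.15],[0,0,0]],[0.5,[0,0,-0.3],[0,0,0]],[0.5,[0,0,-0.4],[0,0,0]],[0.5,[0,0,-0.4],[0,0,0]],[0.5,[0,0,-0.3],[0,0,0]],[0.5,[0,0,0],[0,0,0]],[0.5,[0,0,0],[0,0,0]]]}}

```text
t: 17.95
ee_pos: [519.4, -57.4, 208.0]
orientation: [2.283, 2.157, 0.002]
ft_force: [-0.7, -0.0, -0.1]
width: 65.7
grasp_force: 0.0
```

```bash
python3 - <<'E'
from go import *
o,r=look('wrist','w8'); print(o['t'],o['ee_pos'],o['width'])
print(spool(r,o,85)); 
E
```

```text
17.95 [519.43571875 -57.43431432 208.03083605] 65.73565247567281
((519.0484008789062, -58.11906814575195), 21.52503204345703)
```

View pics/w8.png

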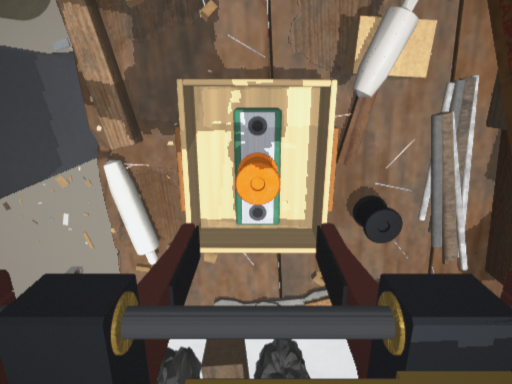

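The spool stands upright on the middle of the jaw at (258,180). The jaw is flat in the box, the black spool is untouched and the gripper is clear, so I'm handing in.

```bash
python3 -c "from workcell import *; print(close_job())"
```

```text
the job is handed in; nothing more can be done
None
```

The job is handed in at about 18 s: the jaw lies flat in the box with its metal side up, the orange spool stands upright on its middle, and the black spool was left alone.

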